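# Uncap a wiper connector, stow its cap and snap its cover shut

## Task

On the sloping jig is a wiper connector with a loose grey transit cap over its metal boss. Lift the cap off and set it down, not dropped, right way up and fully home in the one empty nest of the holder; after that swing the connector's hinged cover over the boss and press it until the catch snaps and holds it shut. Do not put the cap down on the bench or tip it over, and leave the two stored caps, the oil bottle and the screwdriver where they are.

Things in the scene. Friction and masses are not known exactly. Their poses are not given: they have to be found in the camera images.
- cap: loose grey plastic cap over the connector's boss: round cup 40 mm across, 24 mm high, open below (bore 32 mm across, 19 mm deep), with a grip fin on top 30 mm long (its x), 12 mm thick (its y), 20 mm high; 44 mm high in all, 40 g. Origin: centre of its open underside; z up through the fin. Starts square on the sloping connector, rim on its top face, fin about 20 degrees off the connector's x
- connector: black wiper connector on the jig, sloping 30 degrees, top face 125 x 56 mm. Origin: on that face at the centre of the steel boss (27 mm across, 16 mm high), under the cap. z: square to the face, the way the cap comes off, leaning to the robot's side; x: uphill to the cover's hinge; y: along the hinge. Hinge cheeks at x 47..65, y +-31 mm reach z 31 mm; sprung catch at x -57..-34 reaches z 32 mm
- cover (a joint): black hinged cover's angle, rad: 0 = shut, held by the catch; starts open at 1.8 to 2.15, stays where left. Hinge line: parallel to the connector's y at x=55, z=26 mm. At angle a the cover runs from it along (-cos a, 0, sin a) (connector frame): plate 80 mm long with a nose to 91, 52 wide, 6 thick, 14 mm flanges inside. Catch: met at 0.11, snaps below 0.05, about 6 N on the pad
- cover_pad (a point): point on the cover's outer face (on top when shut), mid-width, 68 mm from the hinge line, where a thumb would press
- jig: aluminium jig on a steel foot plate 190 x 130 mm, fixed to the bench, carrying the connector. Origin: bench level, straight below the connector's origin, which is 65 mm up; x points level in the connector's uphill direction. Its sloping plate is 120 mm wide and about 110 mm high at the uphill end, 90 mm uphill of the boss
- rail_plate: holder plate lying on the bench, 84 x 226 x 12 mm, fixed; origin: centre of its underside, long side along its y; carries three square white nests in a row, 70 mm apart
- nest: the empty nest: white square block 62 x 62 x 16 mm, fixed on the holder plate, with a round pocket 46 mm across and 12 mm deep, open on top. Origin: centre of its underside, 12 mm above the bench; any of the three places in the row
- nest_seat (a point): centre of the floor of the empty nest's pocket, 4 mm above the nest's underside, level; the cap's underside rests here
- nest_b: a second nest of the same shape, with a stored cap in it; origin: centre of its underside
- nest_c: a third nest of the same shape, with a stored cap in it; origin: centre of its underside
- parked_b: stored cap standing in nest_b, same shape and axes as cap; to be left alone
- parked_c: stored cap standing in nest_c, same shape and axes as cap; to be left alone
- oil_can: aluminium oil bottle standing on the bench between jig and holder, 48 mm across, 150 mm high, 300 g, origin: centre of its underside; to be left alone
- driver: short screwdriver lying on the bench between jig and holder, 140 mm long along its x; to be left alone
Not all that is in view belongs to the job. What is shaped like the cap but red or yellow is not meant.

How it is judged:
On the way, in this order (a step that is already met when the one before it is completed fails the run):
1. the cap stands right way up, released and fully home in the empty nest, with the cover still open (horizontal distance between cap and nest_seat below 0.006 m and z of cap in the frame of nest between 0.001 and 0.007 m and angle between cap's own z axis and vertical below 0.1 rad and contact force between the fingers and cap below 0.1 N and value of joint cover above 0.3 rad), for 0.2 s.
2. the cover is shut, snapped under its catch (value of joint cover below 0.04 rad), for 0.2 s.
At the end, for the whole second after the job is handed in: the cap rests right way up in the empty nest's pocket (underside within 3 mm of the pocket floor, within 6 mm of its centre, tilted less than 0.1 rad, at rest), and the cover is held shut by its catch (angle below 0.04 rad), the robot touching nothing (horizontal distance between cap and nest_seat below 0.006 m and z of cap in the frame of nest between 0.001 and 0.007 m and angle between cap's own z axis and vertical below 0.1 rad and linear speed of cap below 0.02 m/s and value of joint cover below 0.04 rad).
It fails at once if the cap is put down on the bench or tipped right over (beyond 1.1 rad) (height (world z) of cap below 0.011 m or angle between cap's own z axis and vertical above 1.1 rad).
It fails at once if the cap is dropped: falls free faster than 0.6 m/s (a fall of about 18 mm) (contact force between the fingers and cap below 0.01 N and linear speed of cap above 0.6 m/s).
It fails at once if a stored cap is shifted by more than 12 mm (distance of any of parked_b, parked_c from where it was at the start of the episode above 0.012 m).
It fails at once if the oil bottle is shifted by more than 20 mm or tipped by more than 0.25 rad (distance of oil_can from where it was at the start of the episode above 0.02 m or angle between oil_can's own z axis and vertical above 0.25 rad).
It fails at once if the screwdriver is shifted by more than 20 mm (distance of driver from where it was at the start of the episode above 0.02 m).
It also fails if it takes over 56 s, if anything falls off the work surface, if the arm or the gripper's body presses on something with over 40 N, if the wrist force passes 120 N, or if a joint passes its speed limit or range.

## Robot

A 6-joint arm with a two-finger parallel gripper is mounted at the origin on the work surface. World frame = base frame: x ahead of the robot, y to its left, z up, the work surface at z = 0. Lengths are in m, angles in rad, forces in N, time in s.
With the tool pointing down it reaches from about 0.275 to 0.825 m from the base axis. Payload 4.9 kg.
Tool frame: the origin (TCP) lies midway between the tips of the shut fingers; the grasp point (between the pads) lies 19 mm behind it (ctrl.hold_point_z is the z of the grasp point in the tool frame, in m); z points along the fingers, y is the line along which they close (so a half turn about z gives the same grasp; the last joint's range is limited). The gripper opens to 85 mm and grips with 20 to 120 N. Pads are 22 mm wide; open, the fingers measure 114 mm over their backs; the gripper's body (76 mm by 85 mm) begins 54 mm behind the grasp point. The pads swing forward as they close: fully open they stand 13 mm farther back than shut.
Start: joints at [1.076, 0.326, -0.193, 1.052, 0, 1.437], TCP at [0.194, 0.515, 0.192] pointing down, gripper open.
Joint ranges: [-2.65, 2.65], [-0.97, 1.79], [-1.3, 1.35], [-1.93, 2.1], [-1.47, 1.37], [-3.14, 3.14]. Speed limits (rad/s): [2.57, 2.57, 3.14, 3.14, 3.14, 3.14].

## Interface

Orientations are given as a unit quaternion [w, x, y, z].
In Python, from workcell import monitor, imaging, ctrl gives the robot as it stands.
- The arm moves only by the shell command python3 -m handwheel 'ROWS'. ROWS is text: rows parted by semicolons, each of 7 numbers parted by spaces: the shift along the tool's x, y, z in mm, then the turn, a rotation vector about the tool's x, y, z in degrees, then the opening, from 0 (shut) to 1 (fully open). In form: tx ty tz wx wy wz grip; .... A call has 1 to 10 rows; each row shifts and turns the commanded pose from where the row before left it, along the tool's axes as they then stand; what a row does not reach is not made up. A row lasts 1/12 s, in which the tool goes at most 41.7 mm and 7.16 degrees, less where a joint would pass 70% of its speed; a pose out of reach is approached as far as the arm can. A call is refused whole if a number of a shift passes 41.7 or a number of a turn 7.16, either way. A call with a gripper value outside its range is refused whole. The fingers move at their own pace and stop on an object; the grip force is fixed at half the most. Time passes only in rows, so rows that do not move let the fingers close. It gives the time, the measured TCP pose, the force, the opening and the grip force at its end, in the units of the state.
- monitor.state(): the state, without advancing time (a new reading comes with each control period).
- imaging.snapshot(name): name is "scene" or "top"; returns the picture (420x560x3 uint8, red, green, blue); there is no depth.
- imaging.camera_params(name): a dict with "vfov" (degrees; the focal length in pixels is half the picture's height over the tangent of half this angle, whatever the lens; pixels are square), "cx", "cy" (the principal point, pixels), "rvec" (rotation vector, rad) and "tvec" (3), from world to camera coordinates, as OpenCV has them. Camera axes: x right, y down, z forward; pixel columns grow to the right and rows downward; lengths in m; the calibration is good to about 2 mm. A picture is of the moment at which its call begins. camera_params takes no time and is no camera call.
- ctrl.sign_off(): hands the job in; it is judged then, once.
The state is a dict: "t": time; "q": joint angles; "qvel": joint speeds; "joint_torque": joint torques, N m; "eef_pos": TCP position; "tool_rot": TCP orientation; "wrist_force": force on the tool from outside, world axes, zero at the start; "ft_torque": the same for the moment, N m; "width": finger opening in m; "grasp_force": force on a finger pad.
Only numpy, scipy, OpenCV 4.12 (cv2) and the standard library are available. Lean on these libraries where they do the work, as an engineer would, in place of code of your own. Each camera call takes 0.05 s, during which the arm holds its last target. There are 200 camera calls.

## Working session

There is one attempt and no reset: what is moved stays moved. The work goes in short steps, Python scripts to look and compute and a shell command to move; the robot and the scene stay as the last step left them, time stands still between calls to the robot, and variables do not carry over. Pictures are saved under pics/ and viewed, at most 10 in all, crops included, and the job is handed in when it is done.

```bash
ls; mkdir -p pics; python3 - <<'E'
from workcell import monitor, imaging, ctrl
import cv2
for n in("scene","top"):
    im=imaging.snapshot(n); cv2.imwrite(f"pics/{n}0.png",im[:,:,::-1]); print(n,imaging.camera_params(n))
print(monitor.state(), ctrl.hold_point_z)
E
```

```text
pics
scene {'vfov': 42.96159953400021, 'cx': 280.6245364818256, 'cy': 209.00720392420132, 'rvec': array([ 1.59821797,  2.06039792, -0.75164907]), 'tvec': array([ 0.09027596, -0.33172601,  1.57662449])}
top {'vfov': 42.68254322271225, 'cx': 272.4621503069249, 'cy': 214.11924848669474, 'rvec': array([ 2.15777541, -2.09815806,  0.14567566]), 'tvec': array([0.01836466, 0.52904048, 0.98155292])}
{'t': 0.1, 'q': array([ 1.07578802e+00,  3.26881744e-01, -1.93471541e-01,  1.05200417e+00,
        4.37685023e-05,  1.43662212e+00]), 'qvel': array([ 0.000853  , -0.00143917,  0.00145792,  0.00085881, -0.00012382,
        0.00032005]), 'joint_torque': array([ 4.13796142e-04, -4.44238150e+01,  2.63038141e+01,  7.93001294e-03,
       -7.61466708e-05, -3.94667893e-06]), 'eef_pos': array([0.19386653, 0.51408562, 0.19177835]), 'tool_rot': array([-2.62338836e-04,  1.79439832e-01,  9.83768640e-01, -7.35485824e-04]), 'wrist_force': array([-0.1462078 , -0.18775532,  0.19385812]), 'ft_torque': array([ 0.01160708, -0.03151875,  0.00519792]), 'grasp_force': 0.0, 'width': 0.08568665581342132} -0.0187
```

View pics/scene0.png

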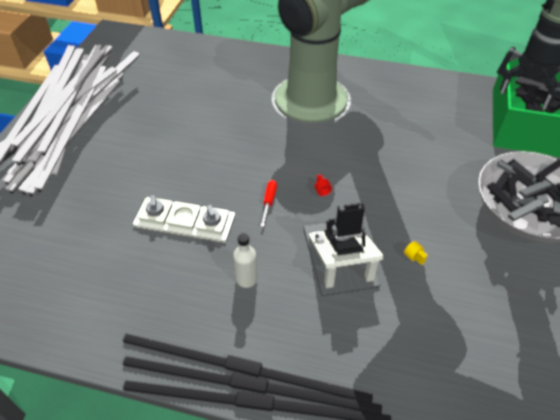

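View pics/top0.png

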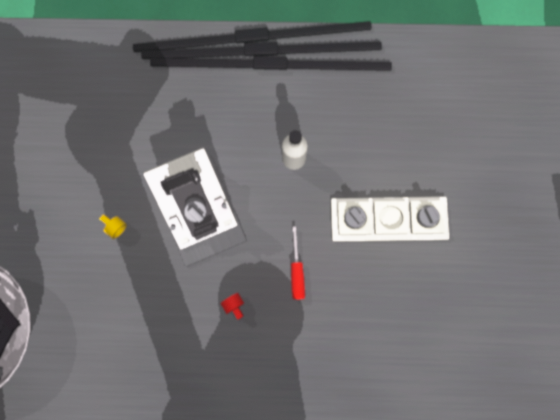

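Top view: the grey cap is at (195,210) on the jig, stored caps are at (355,216) and (428,216), and the empty nest is the middle one at (391,216). The red cap (233,305) and yellow cap (113,227) are decoys. In the scene view the nests are at (155,207), (184,214) and (212,217), and the jig is at (345,240) with the open cover in front. Candidates for the cap: grey (195,210), stored (355,216), stored (428,216), red (233,305) and yellow (113,227). I choose (195,210) because it is grey and on the connector, and check it in a close crop.

```bash
cat > h.py <<'E'
import numpy as np, cv2
from workcell import imaging
from scipy.spatial.transform import Rotation as R
C={}
for n in("scene","top"):
    p=imaging.camera_params(n); f=210/np.tan(np.radians(p["vfov"]/2))
    K=np.array([[f,0,p["cx"]],[0,f,p["cy"]],[0,0,1]]); M=cv2.Rodrigues(np.array(p["rvec"]))[0]
    C[n]=(K,M,np.array(p["tvec"]))
def ray(n,uv):
    K,M,t=C[n]; d=M.T@np.linalg.solve(K,[uv[0],uv[1],1.]); return -M.T@t,d/np.linalg.norm(d)
def plane(n,uv,z):
    o,d=ray(n,uv); return o+d*(z-o[2])/d[2]
def proj(n,P):
    K,M,t=C[n]; q=K@(M@np.asarray(P,float)+t); return q[:2]/q[2]
def tri(a,b):
    (o1,d1),(o2,d2)=ray("scene",a),ray("top",b)
    s=np.linalg.lstsq(np.c_[d1,-d2],o2-o1,rcond=None)[0]; p,q=o1+s[0]*d1,o2+s[1]*d2
    return (p+q)/2,np.linalg.norm(p-q)
E
python3 - <<'E'
from h import *
for n in C: print(n,ray(n,(280,210)))
for uv in [(355,216),(391,216),(428,216)]: print(plane("top",uv,.028))
print(plane("top",(195,210),.09), plane("top",(295,155),.1))
print(tri((184,214),(391,216)))
s=cv2.imread("pics/scene0.png");t=cv2.imread("pics/top0.png")
def crop(im,x,y,w,h,k): return cv2.resize(im[y:y+h,x:x+w],None,fx=k,fy=k,interpolation=cv2.INTER_CUBIC)
a=crop(t,135,145,110,125,4) ;b=crop(s,295,195,90,100,3); 
c=crop(t,325,190,130,58,3);d=crop(s,128,188,113,60,3)
out=np.zeros((600,800,3),np.uint8)
for im,x,y in((a,0,0),(b,450,0),(c[:150],405,430-125),(d,450,445)):
    h,w=im.shape[:2];h=min(h,600-y);w=min(w,800-x);out[y:y+h,x:x+w]=im[:h,:w]
cv2.imwrite("pics/crop1.png",out)
E
```

```text
scene (array([1.25532788, 0.22389253, 0.98891897]), array([-0.62487698, -0.15806278, -0.76455537]))
top (array([0.36642422, 0.0079588 , 1.05325076]), array([ 0.16605851,  0.01080916, -0.98605666]))
[ 0.53115882 -0.12545921  0.028     ]
[ 0.53298425 -0.19444884  0.028     ]
[ 0.53485522 -0.26515916  0.028     ]
[0.5245792  0.17342303 0.09      ] [ 0.6295653  -0.00619959  0.1       ]
(array([ 0.53346583, -0.19377917,  0.02173647]), np.float64(0.0038571589053235295))
```

View pics/crop1.png

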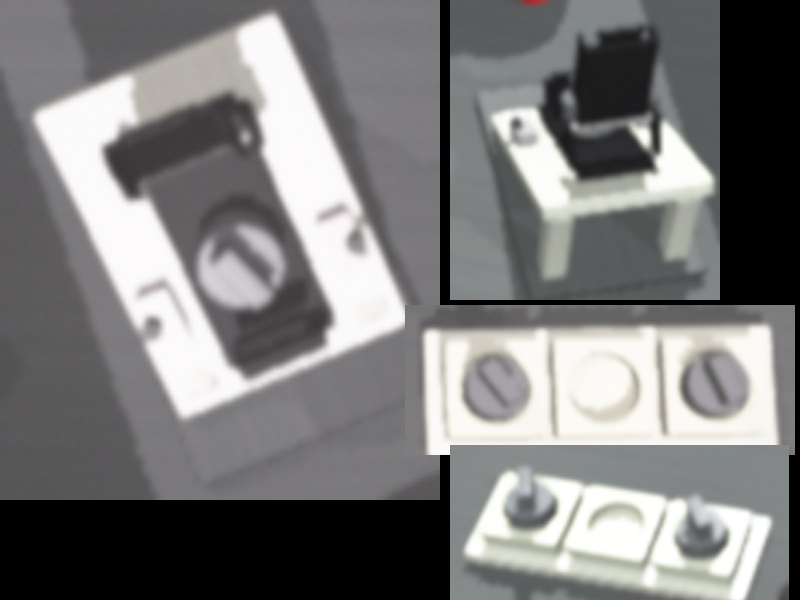

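```bash
python3 - <<'E'
from h import *
s=cv2.imread("pics/scene0.png");t=cv2.imread("pics/top0.png")
def quad(im,roi,th):
    x,y,w,h=roi; g=im[y:y+h,x:x+w].min(2); m=(g>th).astype(np.uint8)
    m=cv2.morphologyEx(m,cv2.MORPH_CLOSE,np.ones((3,3)))
    c=max(cv2.findContours(m,0,2)[0],key=cv2.contourArea); hl=cv2.convexHull(c)
    return (cv2.approxPolyDP(hl,3,True)[:,0]+[x,y]).tolist(), (np.array(cv2.minAreaRect(c)[0])+[x,y]).tolist()
print("jig top",quad(t,(135,140,115,125),150)); print("jig scene",quad(s,(295,195,95,100),150))
print("rail top",quad(t,(322,186,136,64),130)); print("rail scene",quad(s,(125,188,115,60),130))
A=tri((382.3,257.7),(143.75,172.5));B=tri((326.7,265.7),(203.75,148));D=tri((308,232),(236,225))
print(A,B,D)
n=np.cross(B[0]-A[0],D[0]-A[0]);n/=np.linalg.norm(n);print(n,np.degrees(np.arccos(abs(n[2]))))
print("cap face pts",plane("top",(195,211.2),.0858))
# zoom
def z(im,x,y,w,h,k): return cv2.resize(im[y:y+h,x:x+w],None,fx=k,fy=k,interpolation=cv2.INTER_NEAREST)
a=z(t,178,190,40,50,12); b=z(s,315,195,60,60,6);b=cv2.convertScaleAbs(b,alpha=1.6)
out=np.zeros((600,800,3),np.uint8); out[:600,:480]=a; out[:360,480:800]=b[:, :320]
c=z(t,372,198,40,36,8)[:240];out[360:600,480:800]=c[24:264]
cv2.imwrite("pics/crop2.png",out)
E
```

```text
jig top ([[203, 148], [237, 225], [180, 249], [143, 173]], [189.75726318359375, 198.94756317138672])
jig scene ([[306, 227], [323, 225], [367, 235], [382, 253], [374, 279], [327, 286]], [345.7797317504883, 251.77162170410156])
rail top ([[447, 196], [448, 240], [331, 240], [331, 198]], [389.66739654541016, 219.19581604003906])
rail scene ([[239, 188], [239, 228], [225, 242], [200, 247], [125, 247], [125, 188]], [182.0, 217.5])
(array([0.59220774, 0.27247203, 0.09001667]), np.float64(0.0007954937038142016)) (array([0.6410448 , 0.16472749, 0.09097807]), np.float64(0.003289932554824291)) (array([0.50921471, 0.10303866, 0.01768466]), np.float64(0.002348292888609117))
[ 0.41271487  0.1791011  -0.89307851] 26.737322310720405
cap face pts [0.52304359 0.1740274  0.0858    ]Traceback (most recent call last):
  File "<stdin>", line 18, in <module>
ValueError: could not broadcast input array from shape (216,320,3) into shape (240,320,3)
```

```bash
python3 - <<'E'
from h import *
s=cv2.imread("pics/scene0.png");t=cv2.imread("pics/top0.png")
A=tri((382,253),(143,173));B=tri((326,261),(203,148));D=tri((308,229),(237,225))
print(A,B,D)
for q in [[203,148],[143,173]]: print(plane("top",q,.11))
for q in [[237,225],[180,249]]: print(plane("top",q,.03))
n=np.cross(B[0]-A[0],D[0]-A[0]);n/=np.linalg.norm(n);print(n,np.degrees(np.arccos(abs(n[2]))))
for q in[[447.5,196],[448,240],[331,240],[331,197.5]]: print(plane("top",q,.012))
def z(im,x,y,w,h,k): return cv2.resize(im[y:y+h,x:x+w],None,fx=k,fy=k,interpolation=cv2.INTER_NEAREST)
a=z(t,178,190,40,50,12); b=z(s,315,195,53,60,6);b=cv2.convertScaleAbs(b,alpha=1.6)
out=np.zeros((600,800,3),np.uint8); out[:600,:480]=a; out[:360,480:798]=b
out[360:600,480:800]=z(t,372,202,40,30,8)
cv2.imwrite("pics/crop2.png",out)
E
```

```text
(array([0.5887175 , 0.27025026, 0.10111342]), np.float64(0.00017724923992117376)) (array([0.63790346, 0.16305633, 0.10267618]), np.float64(0.0009279179158697348)) (array([0.50781453, 0.10128776, 0.02653877]), np.float64(0.00028700105243421517))
[0.63590447 0.16140817 0.11      ]
[0.58662812 0.26789101 0.11      ]
[0.50730579 0.10111274 0.03      ]
[0.45800011 0.20855959 0.03      ]
[ 0.42980339  0.18432905 -0.88390715] 27.88266686525128
[ 0.57820374 -0.30805082  0.012     ]
[ 0.49146304 -0.30712787  0.012     ]
[ 0.48528069 -0.08130824  0.012     ]
[ 0.56934607 -0.08026813  0.012     ]
```

View pics/crop2.png

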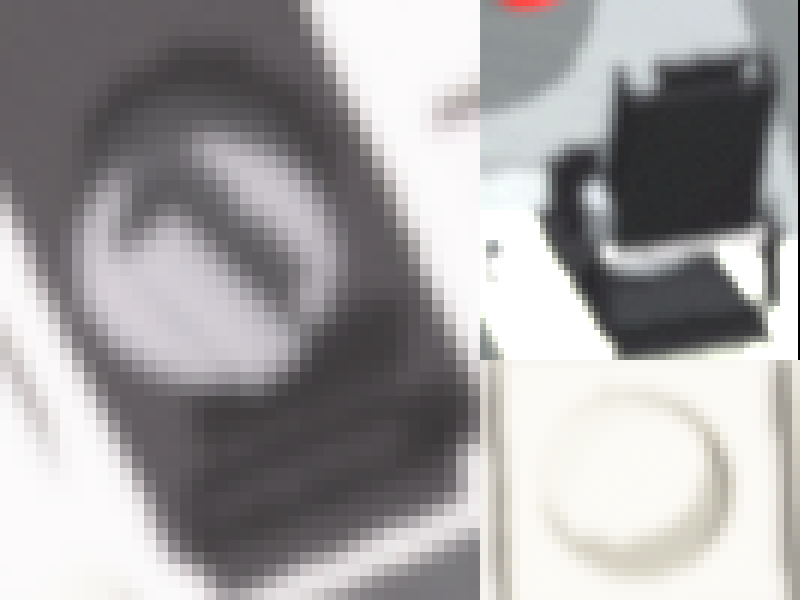

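```bash
cat >> h.py <<'E'
phi=np.radians(24.8)
def frame(O,phi=phi):
    xc=np.array([np.cos(phi)*np.cos(np.pi/6),np.sin(phi)*np.cos(np.pi/6),.5]);yc=np.array([-np.sin(phi),np.cos(phi),0])
    return np.c_[xc,yc,np.cross(xc,yc)]
Oc=np.array([.5335,.179,.065]); Rc=frame(Oc)
def conn(p): return Oc+Rc@(np.array(p)/1000)
E
python3 - <<'E'
from h import *
n=Rc[:,2]
def onp(c,zc):
    uv=(c[0]/12+177.5,c[1]/12+189.5); o,d=ray("top",uv); k=conn([0,0,zc]); p=o+d*((k-o)@n)/(d@n); return Rc.T@(p-Oc)*1000
for nm,c,zc in [("up edge base",(190,145),24),("",(310,265),24),("low edge top",(180,200),44),("",(285,300),44),("low edge base",(180,200),24),("",(285,300),24)]: print(nm,onp(c,zc).round(1))
for a in (20,-20):
  for zc in(24,44):
    P=[]
    for x,y in((15,6),(15,-6),(-15,-6),(-15,6)):
        v=R.from_euler('z',a,degrees=True).apply([x,y,zc]); uv=proj("top",conn(v)); P.append(((uv-[177.5,189.5])*12).round().tolist())
    print(a,zc,P)
# cover in scene: tip px ~ ; project tips for angles
for a in (1.8,1.95,2.15):
    print(a,[((proj("scene",conn([55-L*np.cos(a),y,26+L*np.sin(a)]))-[314.5,194.5])*6+[480,0]).round().tolist() for L in(80,) for y in(-26,26)],[((proj("top",conn([55-L*np.cos(a),y,26+L*np.sin(a)]))-[135,145])*4).round().tolist() for L in(80,) for y in(-26,26)])
E
```

```text
up edge base [18.5 -4.7 24. ]
 [ -6.5 -13.7  24. ]
low edge top [17.3 -1.7 44. ]
 [-3.5 -9.6 44. ]
low edge base [11.1  0.1 24. ]
 [-10.1  -8.   24. ]
20 24 [[113.0, 222.0], [171.0, 170.0], [307.0, 304.0], [249.0, 356.0]]
20 44 [[117.0, 263.0], [176.0, 210.0], [315.0, 346.0], [256.0, 399.0]]
-20 24 [[164.0, 172.0], [244.0, 167.0], [256.0, 353.0], [177.0, 359.0]]
-20 44 [[169.0, 212.0], [251.0, 207.0], [262.0, 396.0], [182.0, 402.0]]
1.8 [[606.0, 42.0], [758.0, 21.0]] [[236.0, 147.0], [118.0, 197.0]]
1.95 [[616.0, 63.0], [769.0, 42.0]] [[224.0, 120.0], [107.0, 170.0]]
2.15 [[628.0, 99.0], [783.0, 77.0]] [[210.0, 85.0], [92.0, 134.0]]
```

```bash
cat >> h.py <<'E'
from workcell import monitor
def cur():
    s=monitor.state(); q=s["tool_rot"]; return np.array(s["eef_pos"]),R.from_quat([q[1],q[2],q[3],q[0]])
def Rt(ty,tz):
    tz=np.array(tz,float)/np.linalg.norm(tz); ty=np.array(ty,float); ty-=tz*(ty@tz); ty/=np.linalg.norm(ty)
    return R.from_matrix(np.c_[np.cross(ty,tz),ty,tz])
def go(P,T):
    """turn first (tool rotvec deg), then shift in turned tool axes (mm)"""
    p,r=cur(); rv=np.degrees((r.inv()*T).as_rotvec()); print("turn",rv.round(2),"n",np.linalg.norm(rv).round(1),"shift_after",(T.inv().apply(np.array(P)-p)*1000).round(1),"shift_before",(r.inv().apply(np.array(P)-p)*1000).round(1))
def finT(sg=1,a=20): 
    a=np.radians(a); return Rt(sg*(Rc@[-np.sin(a),np.cos(a),0]),-Rc[:,2])
E
python3 - <<'E'
from h import *
p,r=cur(); print(r.as_matrix().round(3))
for s in(1,-1): go(conn([0,0,100]),finT(s))
print(conn([0,0,100]),conn([0,0,28]))
E
```

```text
[[-0.936  0.353 -0.001]
 [ 0.353  0.936 -0.001]
 [ 0.    -0.002 -1.   ]]
turn [ -7.05 -30.95 -63.88] n 71.3 shift_after [  75.8 -447.7   93.7] shift_before [-401.  -229.2   40.4]
turn [-34.72   7.91 111.5 ] n 117.0 shift_after [-75.8 447.7  93.7] shift_before [-401.  -229.2   40.4]
[0.48811113 0.1580274  0.15160254] [0.52079112 0.17312767 0.08924871]
```

```bash
python3 -m handwheel '-25 -14.3 0 0 0 0 1;-25 -14.3 0 0 0 0 1;-25 -14.3 0 0 0 0 1;-25 -14.3 0 0 0 0 1;-25 -14.3 0 0 0 0 1;-25 -14.3 0 0 0 0 1;-25 -14.3 0 0 0 0 1;-25 -14.3 0 0 0 0 1'; python3 -m handwheel '-25 -14.3 0 0 0 0 1;-25 -14.3 0 0 0 0 1;-25 -14.3 0 0 0 0 1;-25 -14.3 0 0 0 0 1;-25 -14.3 0 0 0 0 1;-25 -14.3 0 0 0 0 1;-25 -14.3 0 0 0 0 1;-25 -14.3 0 0 0 0 1'
python3 -m handwheel '0 0 0 -0.5 -2.2 -4.56 1;0 0 0 -0.5 -2.2 -4.56 1;0 0 0 -0.5 -2.2 -4.56 1;0 0 0 -0.5 -2.2 -4.56 1;0 0 0 -0.5 -2.2 -4.56 1;0 0 0 -0.5 -2.2 -4.56 1;0 0 0 -0.5 -2.2 -4.56 1'
python3 -m handwheel '0 0 0 -0.5 -2.2 -4.56 1;0 0 0 -0.5 -2.2 -4.56 1;0 0 0 -0.5 -2.2 -4.56 1;0 0 0 -0.5 -2.2 -4.56 1;0 0 0 -0.5 -2.2 -4.56 1;0 0 0 -0.5 -2.2 -4.56 1;0 0 0 -0.5 -2.2 -4.56 1;0 0 0 0 0 0 1'
python3 - <<'E'
from h import *
go(conn([0,0,100]),finT(1)); print(monitor.state()["q"])
E
```

```text
t: 0.77
eef_pos: [0.3413, 0.3356, 0.1922]
tool_rot: [-0.0, 0.179, 0.984, -0.0]
wrist_force: [0.4, 0.6, -0.7]
width: 0.0851
grasp_force: 0.0
t: 1.43
eef_pos: [0.488, 0.158, 0.1921]
tool_rot: [-0.0, 0.179, 0.984, -0.0]
wrist_force: [0.2, 0.3, 0.3]
width: 0.0856
grasp_force: 0.0
t: 2.02
eef_pos: [0.4872, 0.1594, 0.1922]
tool_rot: [0.136, -0.101, 0.986, 0.006]
wrist_force: [0.8, 0.4, -0.4]
width: 0.0852
grasp_force: 0.0
t: 2.68
eef_pos: [0.4857, 0.1584, 0.1909]
tool_rot: [0.257, -0.367, 0.894, 0.011]
wrist_force: [-0.9, 0.1, -0.5]
width: 0.0853
grasp_force: 0.0
turn [ 0.08 -0.15 -0.11] n 0.2 shift_after [17.3  4.8 35.1] shift_before [17.2  4.7 35.1]
[ 0.03980162 -0.11572882 -0.86809694  0.33152805  0.19208469 -0.69249337]
```

```bash
python3 -m handwheel '6 1.6 12 0 0 0 1;6 1.6 12 0 0 0 1;5.2 1.5 11.1 0 0 0 1;0 0 12 0 0 0 1;0 0 12 0 0 0 1;0 0 12 0 0 0 1;0 0 12 0 0 0 1;0 0 6 0 0 0 1;0 0 0 0 0 0 1;0 0 0 0 0 0 1'
python3 - <<'E'
from h import *
go(conn([0,0,28]),finT(1)); print(monitor.state()["wrist_force"])
s=imaging.snapshot("scene")[:,:,::-1];t=imaging.snapshot("top")[:,:,::-1]
def z(im,x,y,w,h,k): return cv2.resize(im[y:y+h,x:x+w],None,fx=k,fy=k,interpolation=cv2.INTER_CUBIC)
cv2.imwrite("pics/g1.png",np.hstack([z(s,290,150,100,120,4),z(t,140,140,100,120,4)]))
E
```

```text
t: 3.52
eef_pos: [0.5143, 0.1704, 0.106]
tool_rot: [0.257, -0.367, 0.894, 0.011]
wrist_force: [-1.0, -0.0, 0.7]
width: 0.0854
grasp_force: 0.0
turn [ 0.09 -0.13 -0.12] n 0.2 shift_after [ 2.2  0.6 18.1] shift_before [ 2.2  0.6 18.1]
[-1.04232454 -0.01394538  0.68765438]
```

View pics/g1.png

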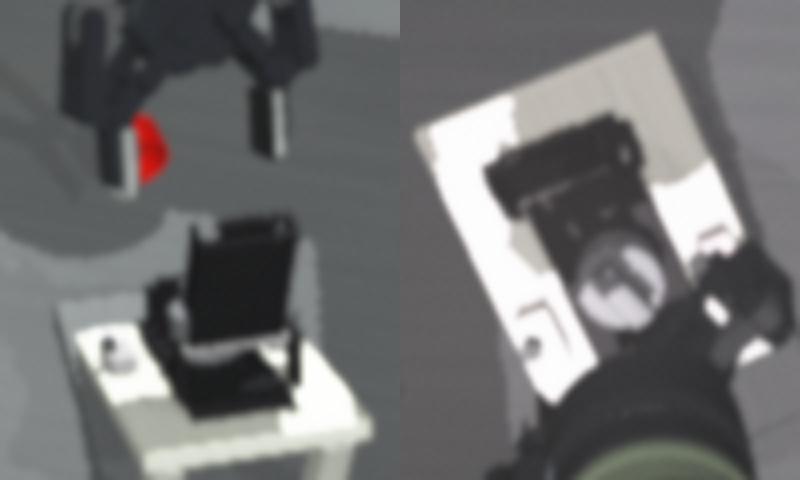

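```bash
python3 - <<'E'
from h import *
p,r=cur()
print(p)
for n,o in (("scene",(290,150)),("top",(140,140))):
  for l in([0,0,0],[0,.043,-.013],[0,-.043,-.013]):
    uv=proj(n,p+r.apply(l)); print(n,uv.round(1),((uv-o)*4).round())
E
```

```text
[0.5147137  0.17025741 0.10686425]
scene [340.4 214.7] [201. 259.]
scene [356.3 204.3] [265. 217.]
scene [323.2 213.9] [133. 256.]
top [194.9 213.9] [220. 296.]
top [177.5 232.3] [150. 369.]
top [213.2 200.1] [293. 240.]
```

The scene view shows the finger tips at (321,197) and (357,189). They should be at (323,214) and (356,204), so the pictures may lag. I retake them with nothing moved to check.

```bash
python3 - <<'E'
from h import *
print(monitor.state()["t"])
s=imaging.snapshot("scene")[:,:,::-1];t=imaging.snapshot("top")[:,:,::-1]
print(monitor.state()["t"],cur()[0])
def z(im,x,y,w,h,k): return cv2.resize(im[y:y+h,x:x+w],None,fx=k,fy=k,interpolation=cv2.INTER_CUBIC)
cv2.imwrite("pics/g2.png",np.hstack([z(s,290,150,100,120,4),z(t,140,140,100,120,4)]))
E
```

```text
3.6167
3.7167 [0.51485091 0.17018574 0.10708854]
```

View pics/g2.png

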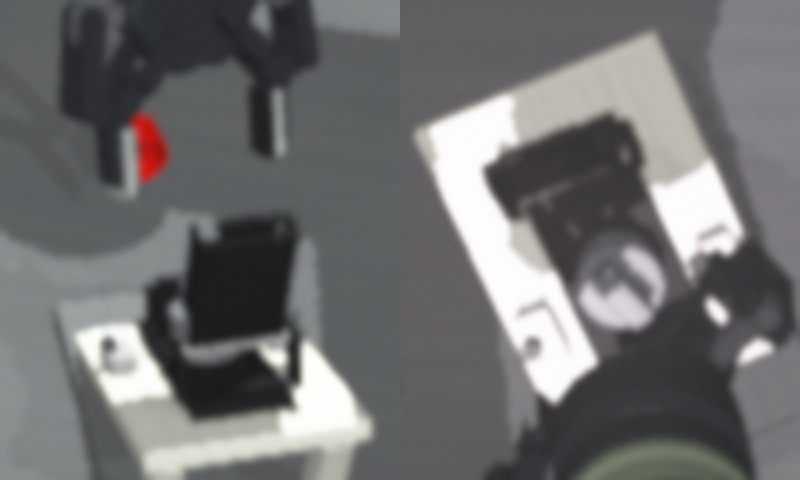

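```bash
python3 - <<'E'
from h import *
s=imaging.snapshot("scene")[:,:,::-1];t=imaging.snapshot("top")[:,:,::-1];s0=cv2.imread("pics/scene0.png")
p,r=cur(); r0=R.from_quat([.17944,.98377,-.0007,-.0003]); p0=np.array([.19387,.51409,.19178])
def z(im,n,x,y,w,h,k,p,r):
    o=cv2.convertScaleAbs(cv2.resize(im[y:y+h,x:x+w],None,fx=k,fy=k,interpolation=cv2.INTER_CUBIC),alpha=1.5,beta=25)
    for l,c in(([0,0,0],(0,0,255)),([0,.043,-.013],(0,255,0)),([0,-.043,-.013],(255,0,0))):
        uv=(proj(n,p+r.apply(l))-[x-.5,y-.5])*k; cv2.drawMarker(o,tuple(int(v) for v in uv),c,0,10,1)
    return o
a=z(t,"top",150,170,80,120,5,p,r); b=z(s,"scene",300,160,80,60,5,p,r); c=z(s0,"scene",480,30,80,60,5,p0,r0)
cv2.imwrite("pics/g3.png",np.hstack([a,np.vstack([b,c])])); print(proj("scene",p0),proj("scene",[0,0,0]),proj("top",p0))
E
```

```text
[515.76922632 115.95857108] [311.18025881  96.72783589] [-45.00198275 403.15067247]
```

View pics/g3.png

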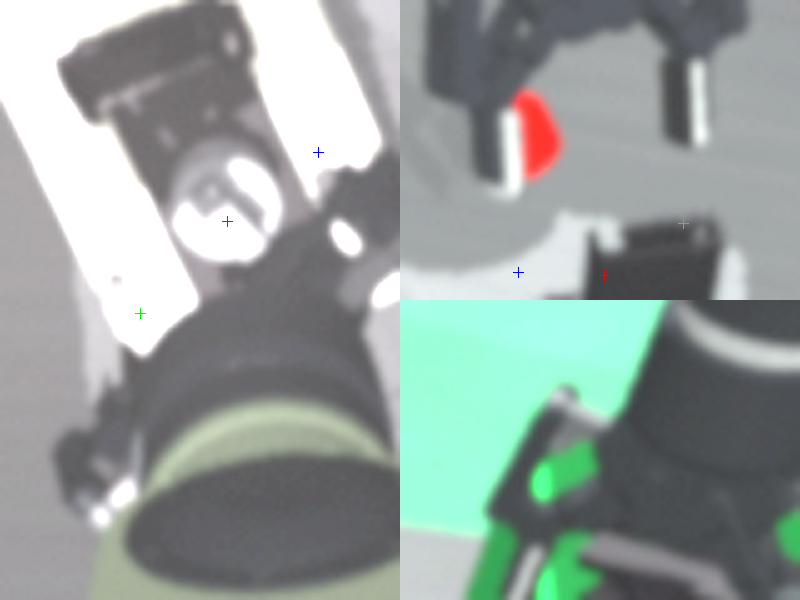

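The camera calibration holds, since the robot base reprojects correctly. Both views put the finger tips about 40 mm farther back along tool z than reported. I will settle it by touch: go to the nominal height, close and read the width.

```bash
python3 -m handwheel '1.1 0.3 9 0 0 0 1;1.1 0.3 9 0 0 0 1;0 0 0 0 0 0 1'; python3 -m handwheel '0 0 0 0 0 0 0;0 0 0 0 0 0 0;0 0 0 0 0 0 0;0 0 0 0 0 0 0;0 0 0 0 0 0 0;0 0 0 0 0 0 0;0 0 0 0 0 0 0;0 0 0 0 0 0 0'
python3 - <<'E'
from h import *
p,r=cur(); s=imaging.snapshot("scene")[:,:,::-1];t=imaging.snapshot("top")[:,:,::-1]
print(Rc.T@(p-Oc)*1000)
def z(im,n,x,y,w,h,k):
    o=cv2.convertScaleAbs(cv2.resize(im[y:y+h,x:x+w],None,fx=k,fy=k,interpolation=cv2.INTER_CUBIC),alpha=1.5,beta=25)
    for d,c in((0,(0,0,255)),(-.019,(0,255,0)),(-.04,(255,0,0))):
        uv=(proj(n,p+r.apply([0,0,d]))-[x-.5,y-.5])*k; cv2.drawMarker(o,tuple(int(v) for v in uv),c,0,8,1)
    return o
cv2.imwrite("pics/g4.png",np.hstack([z(t,"top",155,160,80,100,5),z(s,"scene",300,160,80,100,5)]))
E
```

```text
t: 4.07
eef_pos: [0.5208, 0.1729, 0.0889]
tool_rot: [0.258, -0.367, 0.894, 0.011]
wrist_force: [-0.3, -0.0, 0.2]
width: 0.0855
grasp_force: 0.0
t: 4.73
eef_pos: [0.5211, 0.173, 0.0898]
tool_rot: [0.258, -0.368, 0.893, 0.011]
wrist_force: [-0.2, -0.4, -0.0]
width: -0.0
grasp_force: 0.0
[ 0.42821148 -0.23531151 28.33543859]
```

View pics/g4.png

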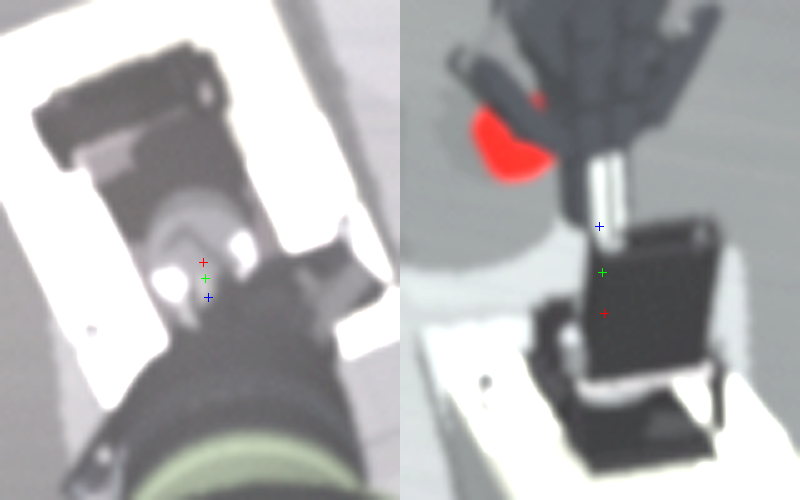

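The shut fingers met nothing (width 0). In the scene crop their tips end near the −40 mm marker at (600,226), so the reported TCP really is about 38 mm ahead of the real tips along tool z. I will measure it by lowering the shut tips gently onto the fin top at z 44 mm.

```bash
python3 -m handwheel '0 0 6 0 0 0 0;0 0 6 0 0 0 0;0 0 0 0 0 0 0' | grep -E "eef|force"
for i in 1; do
python3 -m handwheel '0 0 2 0 0 0 0;0 0 0 0 0 0 0' | grep -E "eef|wrist"
python3 -m handwheel '0 0 2 0 0 0 0;0 0 0 0 0 0 0' | grep -E "eef|wrist"
python3 -m handwheel '0 0 2 0 0 0 0;0 0 0 0 0 0 0' | grep -E "eef|wrist"
done
```

```text
eef_pos: [0.5265, 0.1756, 0.0782]
wrist_force: [-0.2, -0.0, 0.6]
grasp_force: 0.0
eef_pos: [0.5272, 0.176, 0.0769]
wrist_force: [-0.7, -0.2, -0.1]
eef_pos: [0.5283, 0.1764, 0.0756]
wrist_force: [0.0, 0.4, -0.8]
eef_pos: [0.5293, 0.1768, 0.074]
wrist_force: [-0.6, -0.0, -0.2]
```

```bash

python3 -m handwheel '0 0 1.5 0 0 0 0;0 0 0 0 0 0 0' | grep -E "eef|wrist"
python3 -m handwheel '0 0 1.5 0 0 0 0;0 0 0 0 0 0 0' | grep -E "eef|wrist"
```

```text
eef_pos: [0.5299, 0.1771, 0.0727]
wrist_force: [1.5, -0.5, -0.3]
eef_pos: [0.5306, 0.1774, 0.0713]
wrist_force: [0.6, 0.9, -0.4]
```

```bash

python3 -m handwheel '0 0 1.5 0 0 0 0;0 0 0 0 0 0 0' | grep -E "eef|wrist"
python3 -m handwheel '0 0 1.5 0 0 0 0;0 0 0 0 0 0 0' | grep -E "eef|wrist"
```

```text
eef_pos: [0.5313, 0.1777, 0.07]
wrist_force: [-0.7, 0.8, 1.1]
eef_pos: [0.5319, 0.178, 0.0687]
wrist_force: [-0.7, -0.8, 0.5]
```

```bash

python3 -m handwheel '0 0 1.5 0 0 0 0;0 0 0 0 0 0 0' | grep -E "eef|wrist"
python3 -m handwheel '0 0 1.5 0 0 0 0;0 0 0 0 0 0 0' | grep -E "eef|wrist"
```

```text
eef_pos: [0.5325, 0.1783, 0.0678]
wrist_force: [-4.6, -1.9, 6.0]
eef_pos: [0.5327, 0.1783, 0.0677]
wrist_force: [-19.5, -7.8, 29.5]
```

```bash

python3 -m handwheel '0 0 1.5 0 0 0 0;0 0 0 0 0 0 0' | grep -E "eef|wrist"
python3 -m handwheel '0 0 1.5 0 0 0 0;0 0 0 0 0 0 0' | grep -E "eef|wrist"
```

```text
eef_pos: [0.5328, 0.1784, 0.0676]
wrist_force: [-34.3, -14.9, 53.4]
eef_pos: [0.533, 0.1784, 0.0675]
wrist_force: [-50.7, -21.8, 76.2]
```

Contact came at reported z 3.0 mm, so the tips are 41 mm short of the reported TCP. The last steps pressed harder than they should have, so I back off at once, open, descend and grip.

```bash

python3 -m handwheel '0 0 -5 0 0 0 0;0 0 -10 0 0 0 0;0 0 -5 0 0 0 1;0 0 0 0 0 0 1;0 0 0 0 0 0 1;0 0 0 0 0 0 1;0 0 0 0 0 0 1;0 0 0 0 0 0 1;0 0 0 0 0 0 1'
python3 - <<'E'
from h import *
p,r=cur();print(Rc.T@(p-Oc)*1000); go(conn([0,0,-14]),finT(1))
E
```

```text
t: 7.67
eef_pos: [0.5254, 0.1751, 0.0804]
tool_rot: [0.258, -0.368, 0.894, 0.011]
wrist_force: [-0.2, 0.0, -1.0]
width: 0.0832
grasp_force: 0.0
[-0.07051169 -0.09920292 17.86060412]
turn [ 0.07 -0.1  -0.08] n 0.2 shift_after [-0.1  0.1 31.9] shift_before [-0.2  0.  31.9]
```

```bash

python3 -m handwheel '0 0 8 0 0 0 1;0 0 8 0 0 0 1;0 0 0 0 0 0 1' | grep -E "eef|wrist"
python3 -m handwheel '0 0 7 0 0 0 1;0 0 7 0 0 0 1;0 0 0 0 0 0 1' | grep -E "eef|wrist"
```

```text
eef_pos: [0.5329, 0.1786, 0.0656]
wrist_force: [0.1, -1.1, 0.6]
eef_pos: [0.5391, 0.1815, 0.0537]
wrist_force: [-0.9, -0.5, 0.8]
```

```bash

python3 -m handwheel '0 0 0 0 0 0 0;0 0 0 0 0 0 0;0 0 0 0 0 0 0;0 0 0 0 0 0 0;0 0 0 0 0 0 0;0 0 0 0 0 0 0;0 0 0 0 0 0 0;0 0 0 0 0 0 0'
```

```text
t: 8.83
eef_pos: [0.5392, 0.1814, 0.0553]
tool_rot: [0.258, -0.368, 0.893, 0.011]
wrist_force: [-2.8, 0.3, 3.7]
width: 0.0106
grasp_force: 61.0
```

```bash

python3 - <<'E'
from h import *
p,r=cur();print("cap in tool mm",r.inv().apply(Oc-p)*1000)
E
python3 -m handwheel '0 0 -4 0 0 0 0;0 0 -8 0 0 0 0;0 0 -12 0 0 0 0;0 0 -14 0 0 0 0;0 0 -14 0 0 0 0;0 0 -14 0 0 0 0;0 0 -14 0 0 0 0;0 0 -14 0 0 0 0;0 0 -10 0 0 0 0;0 0 0 0 0 0 0'
python3 - <<'E'
from h import *
# upright: tool down, tool y along world +-x
for s in(1,-1):
    go([.47,.15,.20],Rt([s,0.03*s,0],[0,0,-1]))
print(monitor.state()["q"])
E
```

```text
cap in tool mm [  0.4137501    0.3597101  -11.53963261]
t: 9.67
eef_pos: [0.492, 0.1593, 0.1472]
tool_rot: [0.259, -0.367, 0.893, 0.011]
wrist_force: [0.9, 0.6, -0.4]
width: 0.0103
grasp_force: 60.6
turn [ 27.44  26.07 129.27] n 134.7 shift_after [ -8.6 -22.3 -52.8] shift_before [ -5.7  -1.2 -57.7]
turn [-21.28  22.4  -45.89] n 55.3 shift_after [  8.6  22.3 -52.8] shift_before [ -5.7  -1.2 -57.7]
[ 0.04150578 -0.03501696 -0.9365975   0.17765208  0.19131086 -0.69086964]
```

```bash

python3 -m handwheel '0 0 -20 0 0 0 0;0 0 -20 0 0 0 0;0 0 0 -1.77 1.87 -3.82 0;0 0 0 -1.77 1.87 -3.82 0;0 0 0 -1.77 1.87 -3.82 0;0 0 0 -1.77 1.87 -3.82 0;0 0 0 -1.77 1.87 -3.82 0;0 0 0 -1.77 1.87 -3.82 0' >/dev/null
python3 -m handwheel '0 0 0 -1.77 1.87 -3.82 0;0 0 0 -1.77 1.87 -3.82 0;0 0 0 -1.77 1.87 -3.82 0;0 0 0 -1.77 1.87 -3.82 0;0 0 0 -1.77 1.87 -3.82 0;0 0 0 -1.77 1.87 -3.82 0;0 0 0 0 0 0 0;0 0 0 0 0 0 0'
python3 - <<'E'
from h import *
T=Rt([-1,-.03,0],[0,0,-1]); go([.533,-.194,.20],T); print(monitor.state()["q"])
# nest pocket measures: block edges/pocket ellipse
t=cv2.imread("pics/top0.png")
for q in [(355,216),(391,216),(428,216)]: print(plane("top",q,.028).round(4))
# rail centre from corners
c=np.array([plane("top",q,.012) for q in[[447.5,196],[448,240],[331,240],[331,197.5]]]).mean(0); print("rail centre",c)
E
```

```text
t: 11.0
eef_pos: [0.474, 0.1516, 0.179]
tool_rot: [0.001, 0.717, -0.697, -0.001]
wrist_force: [-0.1, 0.0, 0.8]
width: 0.0106
grasp_force: 60.6
turn [ 0.16 -0.   -0.09] n 0.2 shift_after [347.2 -48.6 -21. ] shift_before [347.1 -49.1 -21.1]
[ 1.60823579e-01  2.42187855e-01 -3.44849693e-01  9.86544752e-01
  3.12311217e-04 -1.43847914e+00]
[ 0.5312 -0.1255  0.028 ]
[ 0.533  -0.1944  0.028 ]
[ 0.5349 -0.2652  0.028 ]
rail centre [ 0.53107339 -0.19418876  0.012     ]
```

```bash

python3 -m handwheel '15 -2 0 0 0 0 0;25 -3.6 0 0 0 0 0;25 -3.6 0 0 0 0 0;25 -3.6 0 0 0 0 0;25 -3.6 0 0 0 0 0;25 -3.6 0 0 0 0 0;25 -3.6 0 0 0 0 0;25 -3.6 0 0 0 0 0' >/dev/null
python3 -m handwheel '25 -3.6 0 0 0 0 0;25 -3.6 0 0 0 0 0;25 -3.6 0 0 0 0 0;25 -3.6 0 0 0 0 0;25 -3.6 0 0 0 0 0;25 -3.6 0 0 0 0 0;20 -2.8 0 0 0 0 0;12 -1 0 0 0 0 0;0 0 0 0 0 0 0;0 0 0 0 0 0 0'
python3 -m handwheel '0 0 20 0 0 0 0;0 0 20 0 0 0 0;0 0 20 0 0 0 0;0 0 20 0 0 0 0;0 0 10 0 0 0 0;0 0 0 0 0 0 0;0 0 0 0 0 0 0'
python3 - <<'E'
from h import *
print(tri((183.2,212.2),(391.1,216.75)),plane("top",(391.1,216.75),.028))
p,r=cur(); go([.5315,-.1945,.09],Rt([-1,-.03,0],[0,0,-1]))
s=imaging.snapshot("scene")[:,:,::-1];t=imaging.snapshot("top")[:,:,::-1]
def z(im,n,x,y,w,h,k):
    o=cv2.convertScaleAbs(cv2.resize(im[y:y+h,x:x+w],None,fx=k,fy=k,interpolation=cv2.INTER_CUBIC),alpha=1.3,beta=15)
    for P,c in((p+[0,0,.0115],(0,0,255)),(p+[0,0,.0555],(0,255,0)),([.5315,-.1945,.028],(255,0,0))):
        uv=(proj(n,P)-[x-.5,y-.5])*k; cv2.drawMarker(o,tuple(int(v) for v in uv),c,0,8,1)
    return o
cv2.imwrite("pics/n1.png",np.hstack([z(t,"top",350,170,80,100,5),z(s,"scene",145,150,80,100,5)]))
E
```

```text
t: 12.5
eef_pos: [0.5367, -0.2189, 0.1796]
tool_rot: [0.001, 0.717, -0.697, -0.001]
wrist_force: [-0.6, -0.1, -0.5]
width: 0.0103
grasp_force: 60.6
t: 13.08
eef_pos: [0.537, -0.2181, 0.09]
tool_rot: [0.001, 0.718, -0.696, -0.001]
wrist_force: [0.6, -0.1, 0.9]
width: 0.0103
grasp_force: 60.6
(array([ 0.53171118, -0.19446207,  0.02580511]), np.float64(0.0012233721191046204)) [ 0.53152924 -0.19463254  0.028     ]
turn [0.16 0.01 0.02] n 0.2 shift_after [-23.7   4.8  -0. ] shift_before [-23.7   4.8   0. ]
```

View pics/n1.png

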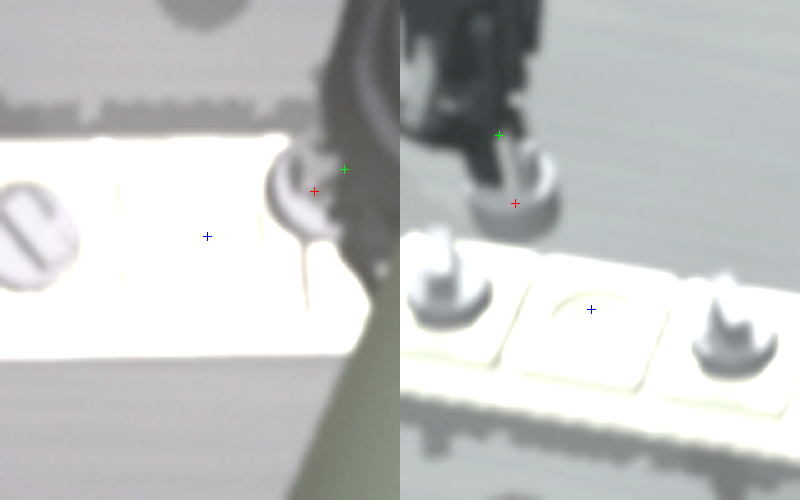

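The scene crop shows the cap's underside centred near (515,206) against a predicted (515,203), so the 41 mm correction holds upright too. The empty pocket is centred at (593,310) on its marker. I overshot about 24 mm in y, so I correct that and lower.

```bash

python3 -m handwheel '-8 1.5 0 0 0 0 0;-8 1.5 0 0 0 0 0;-8 1.5 0 0 0 0 0;0 0 0 0 0 0 0;0 0 15 0 0 0 0;0 0 15 0 0 0 0;0 0 15 0 0 0 0;0 0 15 0 0 0 0;0 0 6 0 0 0 0;0 0 0 0 0 0 0'
python3 - <<'E'
from h import *
p,r=cur(); print("cap est",p+r.apply([.0004,.00036,-.0115]))
s=imaging.snapshot("scene")[:,:,::-1];t=imaging.snapshot("top")[:,:,::-1];cv2.imwrite("pics/s2.png",s);cv2.imwrite("pics/t2.png",t)
E
```

```text
t: 14.02
eef_pos: [0.5306, -0.1945, 0.0225]
tool_rot: [0.001, 0.717, -0.697, -0.002]
wrist_force: [-1.0, 0.3, 0.0]
width: 0.0104
grasp_force: 60.6
cap est [ 0.53035241 -0.19495385  0.0340051 ]
```

```bash

python3 -m handwheel '-0.4 -1 2 0 0 0 0;0 0 4 0 0 0 0;0 0 0 0 0 0 0'|grep -E "eef|wrist"
python3 -m handwheel '0 0 4 0 0 0 0;0 0 3 0 0 0 0;0 0 0 0 0 0 0'|grep -E "eef|wrist"
```

```text
eef_pos: [0.5331, -0.1949, 0.0178]
wrist_force: [-0.8, -0.2, -0.3]
eef_pos: [0.5323, -0.1946, 0.0101]
wrist_force: [-0.3, 0.0, -0.7]
```

```bash

python3 -m handwheel '0 0 2 0 0 0 0;0 0 1.5 0 0 0 0;0 0 0 0 0 0 0'|grep -E "eef|wrist"
python3 -m handwheel '0 0 1 0 0 0 0;0 0 0 0 0 0 0'|grep -E "eef|wrist"
```

```text
eef_pos: [0.5326, -0.1948, 0.007]
wrist_force: [0.1, -0.3, -0.9]
eef_pos: [0.5328, -0.1949, 0.0067]
wrist_force: [-0.6, 0.6, 3.0]
```

```bash

python3 -m handwheel '0 0 1 0 0 0 0;0 0 0 0 0 0 0;0 0 0 0 0 0 0'|grep -E "eef|wrist"
```

```text
eef_pos: [0.5328, -0.1949, 0.0066]
wrist_force: [-3.9, 1.2, 10.5]
```

```bash

python3 -m handwheel '0 0 -1.2 0 0 0 0;0 0 0 0 0 0 0;0 0 0 0 0 0 1;0 0 0 0 0 0 1;0 0 0 0 0 0 1;0 0 0 0 0 0 1;0 0 0 0 0 0 1;0 0 0 0 0 0 1;0 0 0 0 0 0 1;0 0 0 0 0 0 1'|grep -E "eef|wrist|grasp|width"
python3 -m handwheel '0 0 -8 0 0 0 1;0 0 -20 0 0 0 1;0 0 -25 0 0 0 1;0 0 -30 0 0 0 1;0 0 -30 0 0 0 0;0 0 -30 0 0 0 0;0 0 -30 0 0 0 0;0 0 -20 0 0 0 0;0 0 0 0 0 0 0;0 0 0 0 0 0 0'
python3 - <<'E'
from h import *
# cover geometry at a=2.0 in world
for a in(1.8,2.0,2.15):
    for L in(30,68,80,91): print(a,L,conn([55-L*np.cos(a)+3*np.sin(a),0,26+L*np.sin(a)+3*np.cos(a)]).round(3), "normal",(Rc@[np.sin(a),0,np.cos(a)]).round(2))
E
```

```text
eef_pos: [0.5328, -0.1949, 0.0065]
wrist_force: [0.4, 0.3, 0.8]
width: 0.0854
grasp_force: 0.0
t: 16.95
eef_pos: [0.5342, -0.1952, 0.2014]
tool_rot: [0.0, 0.717, -0.697, 0.001]
wrist_force: [0.9, 0.2, -1.1]
width: 0.0122
grasp_force: 0.0
1.8 30 [0.56  0.191 0.145] normal [0.87 0.4  0.29]
1.8 68 [0.55  0.186 0.181] normal [0.87 0.4  0.29]
1.8 80 [0.546 0.185 0.192] normal [0.87 0.4  0.29]
1.8 91 [0.544 0.184 0.203] normal [0.87 0.4  0.29]
2.0 30 [0.565 0.194 0.145] normal [0.9  0.42 0.09]
2.0 68 [0.562 0.192 0.183] normal [0.9  0.42 0.09]
2.0 80 [0.561 0.192 0.195] normal [0.9  0.42 0.09]
2.0 91 [0.56  0.191 0.206] normal [0.9  0.42 0.09]
2.15 30 [0.569 0.195 0.145] normal [ 0.91  0.42 -0.06]
2.15 68 [0.571 0.196 0.183] normal [ 0.91  0.42 -0.06]
2.15 80 [0.572 0.197 0.195] normal [ 0.91  0.42 -0.06]
2.15 91 [0.572 0.197 0.206] normal [ 0.91  0.42 -0.06]
```

```bash

python3 -m handwheel '0 0 -2 0 0 5.6 0;0 0 -2 0 0 5.6 0;0 0 -2 0 0 5.6 0;0 0 -2 0 0 5.6 0;0 0 -2 0 0 5.6 0;0 0 -2 0 0 5.6 0' >/dev/null
python3 -m handwheel '0 0 0 0 0 5.6 0;0 0 0 0 0 5.6 0;0 0 0 0 0 5.6 0;0 0 0 0 0 5.6 0;0 0 0 0 0 5.6 0;0 0 0 0 0 5.6 0;0 0 0 0 0 0 0'
cat >> h.py <<'E'
H=conn([55,0,26]); U=np.array([-np.cos(phi),-np.sin(phi),0]); TD=Rt(Rc[:,1],[0,0,-1])
def tip(u,w): return H+U*u/1000+np.array([0,0,w/1000-.041])  # reported TCP for real tip
E
python3 - <<'E'
from h import *
go(tip(-42,100),TD); print(H,monitor.state()["q"])
L=62;W=[(-42,60)]
for e in (95,85,75,65,55,45,35,25,15,5,0):
    e=np.radians(e); c=L*np.array([np.cos(e),np.sin(e)])+4*np.array([-np.sin(e),np.cos(e)]); W.append((c[0]-11,c[1]))
W=np.array(W);print(W.round(1).tolist());D=np.diff(W,axis=0);print([(a.round(1),(-b).round(1)) for a,b in D])
E
```

```text
t: 18.03
eef_pos: [0.5323, -0.1943, 0.21]
tool_rot: [-0.002, -0.211, 0.977, 0.001]
wrist_force: [-0.2, 0.3, -0.2]
width: -0.0001
grasp_force: 0.0
turn [ 0.16 -0.23 -0.41] n 0.5 shift_after [-234.3  338.4   36. ] shift_before [-232.   339.9   36. ]
[0.5649376  0.19352621 0.11501666] [-0.47933844  0.35064281 -0.1116255   1.1130896  -0.00144342 -0.90505256]
[[-42.0, 60.0], [-20.4, 61.4], [-9.6, 62.1], [1.2, 60.9], [11.6, 57.9], [21.3, 53.1], [30.0, 46.7], [37.5, 38.8], [43.5, 29.8], [47.9, 19.9], [50.4, 9.4], [51.0, 4.0]]
[(np.float64(21.6), np.float64(-1.4)), (np.float64(10.8), np.float64(-0.7)), (np.float64(10.8), np.float64(1.2)), (np.float64(10.4), np.float64(3.0)), (np.float64(9.7), np.float64(4.8)), (np.float64(8.7), np.float64(6.4)), (np.float64(7.5), np.float64(7.8)), (np.float64(6.0), np.float64(9.0)), (np.float64(4.4), np.float64(9.9)), (np.float64(2.6), np.float64(10.5)), (np.float64(0.6), np.float64(5.4))]
```

```bash

python3 -m handwheel '-14.5 21.25 0 0 0 0 0;-14.5 21.25 0 0 0 0 0;-14.5 21.25 0 0 0 0 0;-14.5 21.25 0 0 0 0 0;-14.5 21.25 0 0 0 0 0;-14.5 21.25 0 0 0 0 0;-14.5 21.25 0 0 0 0 0;-14.5 21.25 0 0 0 0 0' >/dev/null
python3 -m handwheel '-14.5 21.25 0 0 0 0 0;-14.5 21.25 0 0 0 0 0;-14.5 21.25 0 0 0 0 0;-14.5 21.25 0 0 0 0 0;-14.5 21.25 0 0 0 0 0;-14.5 21.25 0 0 0 0 0;-14.5 21.25 0 0 0 0 0;-14.5 21.25 0 0 0 0 0;0 0 0 0 0 0 0;0 0 0 0 0 0 0'
python3 - <<'E'
from h import *
p,r=cur();go(tip(-42,60),TD)
s=imaging.snapshot("scene")[:,:,::-1];t=imaging.snapshot("top")[:,:,::-1]
def z(im,n,x,y,w,h,k,Ps):
    o=cv2.convertScaleAbs(cv2.resize(im[y:y+h,x:x+w],None,fx=k,fy=k,interpolation=cv2.INTER_CUBIC),alpha=1.3,beta=15)
    for P,c in Ps:
        uv=(proj(n,P)-[x-.5,y-.5])*k; cv2.drawMarker(o,tuple(int(v) for v in uv),c,0,8,1)
    return o
rt=p-r.apply([0,0,.041]); Cv=[(rt,(0,0,255)),(conn([55-80*np.cos(2),26,26+80*np.sin(2)]),(0,255,0)),(conn([55-80*np.cos(2),-26,26+80*np.sin(2)]),(0,255,0)),(H,(255,0,0))]
N=[([.5315,-.1945,.016],(0,0,255)),([.5315,-.1945,.06],(0,255,0))]
out=np.vstack([np.hstack([z(s,"scene",295,150,100,80,4,Cv),z(t,"top",140,130,100,80,4,Cv)]),np.hstack([z(s,"scene",130,180,100,70,4,N),z(t,"top",340,180,100,70,4,N)])])
cv2.imwrite("pics/c1.png",out)
E
```

```text
t: 19.53
eef_pos: [0.6027, 0.2117, 0.2098]
tool_rot: [-0.002, -0.214, 0.977, -0.0]
wrist_force: [0.3, -0.5, 0.8]
width: -0.0005
grasp_force: 0.0
turn [ 0.04 -0.25 -0.07] n 0.3 shift_after [-0.  -0.7 75.8] shift_before [-0.4 -0.7 75.8]
```

View pics/c1.png

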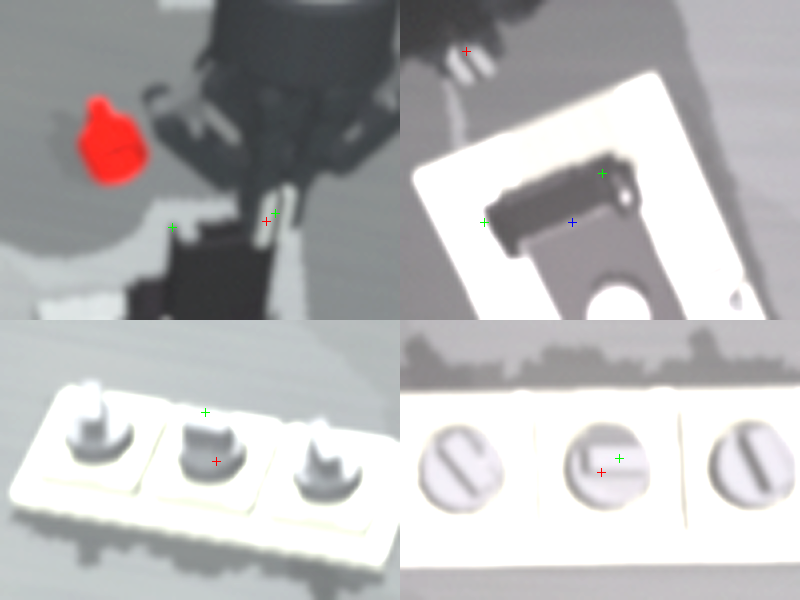

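The cap stands upright in the middle nest at (208,450) in the scene crop and (607,465) in the top crop, level with the stored caps. The cover is still open at about 2.0 rad, its corner at (172,230) on the marker. The fingers are clear uphill of it. Next I lower them and swing the cover.

```bash

python3 -m handwheel '0 -0.7 15 0 0 0 0;0 0 15 0 0 0 0;0 0 15 0 0 0 0;0 0 15 0 0 0 0;0 0 15 0 0 0 0;0 0 0 0 0 0 0'|grep -E "eef|wrist"
python3 -m handwheel '10 0 0 0 0 0 0;10 0 0 0 0 0 0;5 0 0 0 0 0 0;5 0 0 0 0 0 0;0 0 0 0 0 0 0'|grep -E "eef|wrist"
python3 -m handwheel '5 0 0.6 0 0 0 0;5 0 0.6 0 0 0 0;5 0 1.5 0 0 0 0;5 0 1.5 0 0 0 0;0 0 0 0 0 0 0'|grep -E "eef|wrist"
python3 - <<'E'
from h import *
p=cur()[0]; d=p-H; print("u",d@U*1000,"w",d[2]*1000+41)
E
```

```text
eef_pos: [0.6013, 0.208, 0.1329]
wrist_force: [-0.8, -0.8, -0.4]
eef_pos: [0.5761, 0.197, 0.137]
wrist_force: [0.6, 0.3, 0.2]
eef_pos: [0.5567, 0.189, 0.1316]
wrist_force: [-0.1, 0.0, 0.8]
u 9.381387829870704 w 57.563292724780105
```

```bash

python3 -m handwheel '6 0 2 0 0 0 0;6 0 2.5 0 0 0 0;4.4 0 3.2 0 0 0 0;4.4 0 3.2 0 0 0 0;3.7 0 3.9 0 0 0 0;3.7 0 3.9 0 0 0 0;0 0 0 0 0 0 0'|grep -E "eef|wrist"
python3 -m handwheel '3 0 4.5 0 0 0 0;3 0 4.5 0 0 0 0;2.2 0 5 0 0 0 0;2.2 0 5 0 0 0 0;0 0 0 0 0 0 0'|grep -E "eef|wrist"
python3 -m handwheel '1.3 0 5 0 0 0 0;1.3 0 5 0 0 0 0;0.5 0 5 0 0 0 0;0 0 0 0 0 0 0'|grep -E "eef|wrist"
python3 - <<'E'
from h import *
p=cur()[0]; d=p-H; print("u",d@U*1000,"w",d[2]*1000+41)
T=finT(1,0); L=66; a=np.radians(30)
go(conn([55-L*np.cos(a)+6+20*np.sin(a),0,26+L*np.sin(a)+20*np.cos(a)-41+15]),T)
E
```

```text
eef_pos: [0.5309, 0.1773, 0.1124]
wrist_force: [-0.7, 0.1, -0.2]
eef_pos: [0.5215, 0.173, 0.0931]
wrist_force: [-0.6, -0.4, 0.2]
eef_pos: [0.5192, 0.1719, 0.0783]
wrist_force: [-0.8, 0.8, 0.1]
u 50.62497107171551 w 4.2538939200030725
turn [-3.000e-02 -3.023e+01 -3.300e-01] n 30.2 shift_after [-21.1   0.5 -30.8] shift_before [ -2.7   0.5 -37.2]
```

```bash

python3 -m handwheel '0 0 -12 0 0 0 0;0 0 -12 0 0 0 0;0 0 -13 0 0 0 0;0 0 0 0 -5 0 0;0 0 0 0 -5 0 0;0 0 0 0 -5 0 0;0 0 0 0 -5 0 0;0 0 0 0 -5 0 0;0 0 0 0 -5.2 0 0;0 0 0 0 0 0 0'|grep -E "eef|wrist"
python3 - <<'E'
from h import *
p,r=cur();print(Rc.T@(p-Oc)*1000)
s=imaging.snapshot("scene")[:,:,::-1]; s2=cv2.imread("pics/s2.png")
# dark blob on the jig in the scene, before/after
for im in(s2,s):
    m=(im[195:265,320:375].max(2)<60); print(m.sum(), [int(x) for x in m.sum(1)[::4]])
for a in(.3,.5,.7,2.0):
    print(a,[proj("scene",conn([55-L*np.cos(a),y,26+L*np.sin(a)])).round().tolist() for L in(0,80) for y in(-26,26)])
go(conn([55-66,0,26-41+60]),finT(1,0))
E
```

```text
eef_pos: [0.5116, 0.1709, 0.1114]
wrist_force: [-1.7, -0.4, -2.2]
[ 3.08696159  1.8522789  51.78869041]
1281 [0, 0, 0, 20, 27, 26, 28, 35, 35, 35, 15, 17, 28, 28, 22, 0, 0, 0]
905 [0, 0, 0, 0, 0, 12, 24, 29, 30, 27, 10, 14, 27, 27, 19, 0, 0, 0]
0.3 [[335.0, 234.0], [360.0, 231.0], [326.0, 211.0], [349.0, 208.0]]
0.5 [[335.0, 234.0], [360.0, 231.0], [326.0, 206.0], [349.0, 203.0]]
0.7 [[335.0, 234.0], [360.0, 231.0], [327.0, 201.0], [350.0, 198.0]]
2.0 [[335.0, 234.0], [360.0, 231.0], [338.0, 206.0], [363.0, 203.0]]
turn [-0.05 -0.35 -0.41] n 0.5 shift_after [17.8 -0.7  7. ] shift_before [17.7 -0.9  7.1]
```

```bash

python3 -m handwheel '8 -0.8 0 0 0 0 0;8.5 0 0 0 0 0 0;0 0 8 0 0 0 0;0 0 8 0 0 0 0;0 0 8 0 0 0 0;0 0 8 0 0 0 0;0 0 8 0 0 0 0;0 0 6 0 0 0 0;0 0 0 0 0 0 0'|grep -E "eef|wrist"
python3 -m handwheel '0 0 2 0 0 0 0;0 0 2 0 0 0 0;0 0 0 0 0 0 0'|grep -E "eef|wrist"
python3 -m handwheel '0 0 1 0 0 0 0;0 0 0 0 0 0 0'|grep -E "eef|wrist"
python3 -m handwheel '0 0 1 0 0 0 0;0 0 0 0 0 0 0'|grep -E "eef|wrist"
python3 - <<'E'
from h import *
p,r=cur();print(Rc.T@(p-Oc)*1000)
E
```

```text
eef_pos: [0.5284, 0.1753, 0.0668]
wrist_force: [-0.1, 0.3, 0.5]
eef_pos: [0.5304, 0.1759, 0.0649]
wrist_force: [-1.3, -0.3, -0.2]
eef_pos: [0.5309, 0.1761, 0.0643]
wrist_force: [0.1, 0.2, -0.9]
eef_pos: [0.5314, 0.1763, 0.0634]
wrist_force: [-0.5, -0.2, 0.3]
[-3.47378814 -1.56642891  0.14354503]
```

```bash

python3 -m handwheel '5 0 -1 0 0 0 0;5 1 1 0 0 0 0;0 0 0 0 0 0 0'|grep -E "eef|wrist"
python3 -m handwheel '0 0 1.5 0 0 0 0;0 0 1.5 0 0 0 0;0 0 0 0 0 0 0'|grep -E "eef|wrist"
python3 -m handwheel '0 0 1 0 0 0 0;0 0 0 0 0 0 0'|grep -E "eef|wrist"
python3 -m handwheel '0 0 1 0 0 0 0;0 0 0 0 0 0 0'|grep -E "eef|wrist"
python3 - <<'E'
from h import *
p,r=cur();print(Rc.T@(p-Oc)*1000)
E
```

```text
eef_pos: [0.521, 0.1733, 0.0571]
wrist_force: [-0.8, 0.5, -0.7]
eef_pos: [0.5244, 0.1742, 0.0554]
wrist_force: [-1.0, -1.0, -0.4]
eef_pos: [0.5247, 0.1744, 0.0547]
wrist_force: [-2.9, -1.5, 3.2]
eef_pos: [0.525, 0.1746, 0.0538]
wrist_force: [-2.4, -1.0, 2.7]
[-13.85296816  -0.48161745  -4.90420117]
```

```bash

python3 -m handwheel '0 0 1 0 0 0 0;0 0 0 0 0 0 0'|grep -E "eef|wrist"
python3 -m handwheel '0 0 1 0 0 0 0;0 0 0 0 0 0 0'|grep -E "eef|wrist"
python3 -m handwheel '0 0 1 0 0 0 0;0 0 0 0 0 0 0'|grep -E "eef|wrist"
```

```text
eef_pos: [0.5254, 0.1748, 0.0528]
wrist_force: [-2.3, -1.9, 4.0]
eef_pos: [0.5258, 0.175, 0.0518]
wrist_force: [-2.2, -2.5, 1.7]
eef_pos: [0.5267, 0.1754, 0.0511]
wrist_force: [-0.2, 0.7, -0.2]
```

```bash

python3 -m handwheel '0 0 1 0 0 0 0;0 0 0 0 0 0 0'|grep -E "eef|wrist"
python3 -m handwheel '0 0 1 0 0 0 0;0 0 0 0 0 0 0'|grep -E "eef|wrist"
```

```text
eef_pos: [0.5275, 0.1757, 0.0505]
wrist_force: [0.0, 0.0, -0.0]
eef_pos: [0.528, 0.1759, 0.0497]
wrist_force: [-0.2, -0.5, -0.1]
```

```bash

python3 -m handwheel '0 0 1 0 0 0 0;0 0 0 0 0 0 0'|grep -E "eef|wrist"
python3 - <<'E'
from h import *
p,r=cur();print(Rc.T@(p-Oc)*1000)
E
```

```text
eef_pos: [0.5282, 0.176, 0.0487]
wrist_force: [0.6, 0.0, -0.3]
[-13.43870643  -0.5162854  -11.08671343]
```

```bash

python3 -m handwheel '0 0 1 0 0 0 0;0 0 0 0 0 0 0'|grep -E "eef|wrist"
python3 -m handwheel '0 0 0.7 0 0 0 0;0 0 0 0 0 0 0'|grep -E "eef|wrist"
```

```text
eef_pos: [0.5286, 0.1762, 0.0479]
wrist_force: [-0.0, 0.3, 0.8]
eef_pos: [0.5288, 0.1762, 0.0475]
wrist_force: [-2.8, -1.2, 6.0]
```

```bash

python3 -m handwheel '0 0 0.6 0 0 0 0;0 0 0 0 0 0 0;0 0 0 0 0 0 0'|grep -E "eef|wrist"
python3 -m handwheel '0 0 -10 0 0 0 0;0 0 -15 0 0 0 0;0 0 -20 0 0 0 0;0 0 -20 0 0 0 0;0 0 -20 0 0 0 0;0 0 -20 0 0 0 0;0 0 -20 0 0 0 0;0 0 -20 0 0 0 0;0 0 -20 0 0 0 0;0 0 0 0 0 0 0'|grep -E "t:|eef|wrist"
python3 - <<'E'
from h import *
t=imaging.snapshot("top")[:,:,::-1]; s=imaging.snapshot("scene")[:,:,::-1]
cv2.imwrite("pics/end_t.png",t);cv2.imwrite("pics/end_s.png",s)
# brightness along cover mid/edges: sample in scene at plate points for a=0 and just off the end
for y in(-26,0,26):
    print(y,[(L,int(s[tuple(int(round(v)) for v in proj("scene",conn([55-L,y*.8,29]))[::-1])].mean()),int(t[tuple(int(round(v)) for v in proj("top",conn([55-L,y*.8,29]))[::-1])].mean())) for L in(10,30,50,70,85,100)])
a=cv2.imread("pics/top0.png"); 
n=lambda im:[int(v) for v in im[205:230,375:407].mean(2).mean(0)[::4]]
print(n(a),n(t))
m=(s[190:265,315:375].max(2)<70); ys,xs=np.nonzero(m); print(ys.min()+190,ys.max()+190,[(int(y+190),int(xs[ys==y].min()+315),int(xs[ys==y].max()+315)) for y in range(ys.min(),ys.max(),4) if (ys==y).any()])
for a in(0,.1,.3): print(a,[proj("scene",conn([55-80*np.cos(a),y,29+80*np.sin(a)])).round(1).tolist() for y in(-26,26)])
E
```

```text
eef_pos: [0.529, 0.1763, 0.0472]
wrist_force: [-6.3, -2.8, 10.0]
t: 27.77
eef_pos: [0.4545, 0.1418, 0.1927]
tool_rot: [0.256, -0.205, 0.943, 0.055]
wrist_force: [0.8, -0.1, 0.3]
-26 [(10, 27, 62), (30, 44, 65), (50, 45, 98), (70, 53, 99), (85, 129, 81), (100, 138, 109)]
0 [(10, 30, 63), (30, 47, 65), (50, 44, 101), (70, 59, 101), (85, 115, 82), (100, 136, 92)]
26 [(10, 214, 64), (30, 99, 97), (50, 102, 104), (70, 134, 102), (85, 133, 113), (100, 137, 177)]
[220, 247, 243, 240, 239, 236, 227, 238] [230, 247, 175, 159, 165, 170, 192, 239]
218 253 [(218, 342, 343), (222, 327, 349), (226, 327, 352), (230, 326, 355), (234, 327, 364), (238, 329, 363), (242, 331, 363), (246, 333, 360), (250, 336, 362)]
0 [[326.0, 219.5], [348.8, 216.2]]
0.1 [[325.8, 216.2], [348.7, 212.9]]
0.3 [[325.7, 210.0], [348.8, 206.7]]
```

The cover's far edge is at row about 218–220 in the scene picture. That matches angle 0 (219.5/216.2). The catch force dropped away and the stop is solid, so the cover is shut.

```bash
python3 -c "
from workcell import ctrl
print(ctrl.sign_off())"
```

```text
the job is handed in; nothing more can be done
None
```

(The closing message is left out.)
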